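Tighten the print press crosswise

TASK

Close the print press with the orange-handled key, working crosswise and a little at a time: give each of the two blue-capped screws about 35 degrees clockwise, then turn the two red-capped ones until they go tight, then the two blue-capped ones until they go tight. Feel for the tight end and stop there: do not wrench past it, lean hard on the press or touch it with the gripper. Finally put the key back upright in its stand, socket down, leave it there, and do not disturb the other things on the bench.

Things in the scene. Friction and masses are not known exactly. Their poses are not given: they have to be found in the camera images.
- press: small hand press, fixed: 200 mm square wooden base, pile of boards, grey 180 mm square platen, its top 82 mm above the table. Origin: centre of its underside; z up, x and y along its edges. Square-headed screws at its corners, (+-62, +-62) mm from the centre: blue 1 at (+,+), blue 2 at (-,-), red 1 at (-,+), red 2 at (+,-): like colours are diagonally opposite.
- key_grip (a point): the loose key (box spanner, about 0.42 kg, 93 mm tall), upright, socket down. This point: the middle of its orange cross handle, a bar 90 mm long (along x), 16 mm thick (y), 26 mm tall; z up. Below it a 14 mm round shank leads to the socket. Fully on a screw, the bore's roof rests on the cap and this point is 58 mm above the cap's top.
- key_mouth (a point): centre of the lower rim of the key's steel socket, 80 mm below key_grip (same axes). The socket is 38 mm square outside; its square bore is 27 mm wide, square to x and y, 22 mm deep, with a mouth that flares to 32 mm over the lowest 5 mm. On a head it has about 0.12 rad of play either way before it turns the screw. Press it on lightly (5 to 10 N).
- stand: fixed wooden stand for the key: an open-topped square well, inner width 52 mm, rim 46 mm above the table, inner floor 7 mm above the table, on an 84 mm square foot. Origin: centre of its underside; its walls lie along x and y.
- blue1_top (a point): centre of the top of blue screw 1. The screw has a steel square head 24 x 24 mm, 14 mm tall, with a round blue cap on it (8 mm tall, a cone from 24 mm across at its foot to 19 mm, so that it leads the socket on); this point is on top of the cap, 22 mm above the head's underside, which is 85 mm above the table. z up; x and y are square to the head's four flats and turn with it. 
- blue1 (a joint): blue corner screw number 1 of the press: turning angle in rad, growing clockwise seen from above (tightening). It runs with an even drag of 0.10 N m and stays where left, up to its tight end, a firm stop that differs from screw to screw (between 0.9 and 1.2 rad) and must be felt: 0.4 N m is enough, over about 1 N m is wrenching. It starts at 0 to 0.1, loose.
- blue2_top (a point): centre of the top of blue screw 2. The screw has a steel square head 24 x 24 mm, 14 mm tall, with a round blue cap on it (8 mm tall, a cone from 24 mm across at its foot to 19 mm, so that it leads the socket on); this point is on top of the cap, 22 mm above the head's underside, which is 85 mm above the table. z up; x and y are square to the head's four flats and turn with it. 
- blue2 (a joint): blue corner screw number 2 of the press: turning angle in rad, growing clockwise seen from above (tightening). It runs with an even drag of 0.10 N m and stays where left, up to its tight end, a firm stop that differs from screw to screw (between 0.9 and 1.2 rad) and must be felt: 0.4 N m is enough, over about 1 N m is wrenching. It starts at 0 to 0.1, loose.
- red1_top (a point): centre of the top of red screw 1. The screw has a steel square head 24 x 24 mm, 14 mm tall, with a round red cap on it (8 mm tall, a cone from 24 mm across at its foot to 19 mm, so that it leads the socket on); this point is on top of the cap, 22 mm above the head's underside, which is 85 mm above the table. z up; x and y are square to the head's four flats and turn with it. 
- red1 (a joint): red corner screw number 1 of the press: turning angle in rad, growing clockwise seen from above (tightening). It runs with an even drag of 0.10 N m and stays where left, up to its tight end, a firm stop that differs from screw to screw (between 0.9 and 1.2 rad) and must be felt: 0.4 N m is enough, over about 1 N m is wrenching. It starts at 0.42 to 0.58: its first turn has been given.
- red2_top (a point): centre of the top of red screw 2. The screw has a steel square head 24 x 24 mm, 14 mm tall, with a round red cap on it (8 mm tall, a cone from 24 mm across at its foot to 19 mm, so that it leads the socket on); this point is on top of the cap, 22 mm above the head's underside, which is 85 mm above the table. z up; x and y are square to the head's four flats and turn with it. 
- red2 (a joint): red corner screw number 2 of the press: turning angle in rad, growing clockwise seen from above (tightening). It runs with an even drag of 0.10 N m and stays where left, up to its tight end, a firm stop that differs from screw to screw (between 0.9 and 1.2 rad) and must be felt: 0.4 N m is enough, over about 1 N m is wrenching. It starts at 0.42 to 0.58: its first turn has been given.
- jar: red paint jar, 68 mm across, 75 mm tall; bystander, origin at the centre of its underside
- glue: yellow glue bottle, 40 mm across, 85 mm tall; bystander, origin at the centre of its underside
- mug: blue mug, 76 mm across, 85 mm tall; bystander, origin at the centre of its underside
- roller: ink roller lying on the bench, about 190 mm long, 40 mm tall, origin beneath it at the head end of its wooden handle; bystander
- orange_center (a point): an orange, 72 mm across; bystander, its centre
Not all that is in view belongs to the job. What is meant by the part that bears key_grip is not purple, and is the smaller of those in its own colour.

How it is judged:
By the outcome, as a careful person would: the job done as asked, in the order asked, and still so for the second after the job is handed in, with the robot touching nothing.
It also fails if it takes over 72 s, if anything falls off the work surface, if the arm or the gripper's body presses on something with over 40 N, if the wrist force passes 120 N, or if a joint passes its speed limit or range.

ROBOT

A 6-joint arm with a two-finger parallel gripper is mounted at the origin on the work surface. World frame = base frame: x ahead of the robot, y to its left, z up, the work surface at z = 0. Lengths are in m, angles in rad, forces in N, time in s.
With the tool pointing down it reaches from about 0.325 to 0.85 m from the base axis. Payload 15.5 kg.
Tool frame: the origin (TCP) lies midway between the tips of the shut fingers; the grasp point (between the pads) lies 19 mm behind it (robot.grip_depth is the z of the grasp point in the tool frame, in m); z points along the fingers, y is the line along which they close (so a half turn about z gives the same grasp; the last joint's range is limited). The gripper opens to 91 mm and grips with 3 to 60 N. Pads are 32 mm wide; open, the fingers measure 118 mm over their backs; the gripper's body (76 mm by 178 mm) begins 60 mm behind the grasp point.
Start: joints at [-1.252, 0.494, 1.345, -0, 1.302, -0.096], TCP at [0.252, -0.572, 0.214] pointing down, gripper open.
Joint ranges: [-2.91, 2.91], [-0.82, 2.16], [0.22, 2.67], [-1.22, 4.37], [0.12, 2.79], [-3.08, 3.08]. Speed limits (rad/s): [1.89, 1.89, 2.57, 3.01, 3.01, 3.01].

INTERFACE

Orientations are given as a rotation vector (axis times angle).
In Python, from bench import robot gives the robot as it stands.
- The arm moves only by the tool arm_command, never from a script. Its argument "motion" is a list of rows, each an object with "hand": the gripper command: -1 is fully open, 1 is shut, values between are in proportion; "translation": the shift along the world's x, y, z in cm, a list of three; "rotation": the turn, a rotation vector about the world's x, y, z in rad, a list of three. A call has 1 to 20 rows; each row shifts and turns the commanded pose from where the row before left it; what a row does not reach is not made up. A row lasts 1/8 s, in which the tool goes at most 62.5 mm and 10.7 degrees, less where a joint would pass 70% of its speed; a pose out of reach is approached as far as the arm can. A call with a gripper value outside its range is refused whole. The fingers move at their own pace and stop on an object; "force" is the grip in N (left out, the last holds). Time passes only in rows, so rows that do not move let the fingers close. It gives the time, the measured TCP pose, the force, the opening and the grip force at its end, in the units of the state.
- robot.state(): the state, without advancing time (a new reading comes with each control period).
- robot.read_camera(name): name is "side" or "top" or "wrist"; returns a dict with "frame" (480x640x3 uint8, red, green, blue), "fx", "fy", "cx", "cy" (pixels), "world_from_camera" (4x4, takes a point from camera to world coordinates); the wrist camera has in their place "tool_from_camera" (4x4, takes a point from camera to tool coordinates, whose origin is the TCP and whose axes are the flange's). Camera axes: x right, y down, z forward; pixel columns grow to the right and rows downward; lengths in m; the calibration is good to about 2 mm. A picture is of the moment at which its call begins: read the wrist's pose just before it. There is no depth.
- robot.close_job(): hands the job in; it is judged then, once.
The state is a dict: "clock": time; "q": joint angles; "qvel": joint speeds; "joint_torque": joint torques, N m; "eef_pos": TCP position; "eef_rot": TCP orientation; "force": force on the tool from outside, world axes, zero at the start; "ft_torque": the same for the moment, N m; "gripper_width": opening from 0.0 (shut) to 1.0 (fully open); "gripper_force": force on a finger pad.
Only numpy, scipy, OpenCV 4.12 (cv2) and the standard library are available. Lean on these libraries where they do the work, as an engineer would, in place of code of your own. Each camera call takes 0.05 s, during which the arm holds its last target. There are 200 camera calls.

## Working session

There is one attempt and no reset: what is moved stays moved. The work goes in short steps, Python scripts to look and compute and a tool call to move; the robot and the scene stay as the last step left them, time stands still between calls to the robot, and variables do not carry over. Pictures are saved under pics/ and viewed, at most 10 in all, crops included, and the job is handed in when it is done.

Besides the shell and the picture viewer there is one more tool, called after "Request:" by a JSON object that holds its "api" and its "payload", one argument or row to a line. arm_command: Moves the arm, as the interface text tells. Its arguments: {"type":"object","properties":{"motion":{"type":"array","items":{"type":"object","properties":{"hand":{"type":"number"},"translation":{"type":"array","items":{"type":"number"}},"rotation":{"type":"array","items":{"type":"number"}}}}},"force":{"type":"number"}},"required":["motion"]}

```bash
mkdir -p pics; ls
python3 - <<'E'
from bench import robot
import cv2,numpy as np
s=robot.state();print({k:np.round(v,3) for k,v in s.items()})
for n in("top","side"):
    c=robot.read_camera(n);cv2.imwrite(f"pics/{n}0.png",c["frame"][:,:,::-1]);print(n,c["fx"],c["fy"],c["cx"],c["cy"],np.round(c["world_from_camera"],4).tolist())
print(robot.grip_depth)
E
```

```text
pics
{'clock': np.float64(0.0), 'q': array([-1.251,  0.494,  1.346, -0.   ,  1.303, -0.096]), 'qvel': array([-0.002, -0.   ,  0.001,  0.001,  0.001, -0.001]), 'joint_torque': array([-5.0000e-03, -8.7884e+01, -3.8186e+01,  7.0000e-02,  5.3000e-02,
       -0.0000e+00]), 'eef_pos': array([ 0.252, -0.572,  0.213]), 'eef_rot': array([-3.073, -0.647,  0.   ]), 'force': array([-0.231, -0.092,  0.297]), 'ft_torque': array([-0.018,  0.018, -0.016]), 'gripper_force': np.float64(0.0), 'gripper_width': np.float64(1.0)}
top 516.1866227368622 516.1866227368622 317.6035976216024 240.23029267856455 [[0.1513, -0.961, 0.2314, 0.3577], [-0.9885, -0.1471, 0.0355, 0.0017], [-0.0001, -0.2341, -0.9722, 1.1156], [0.0, 0.0, 0.0, 1.0]]
side 439.67267649196424 439.67267649196424 318.9361828607614 239.38408235657317 [[-0.9555, -0.2154, 0.2016, 0.3798], [-0.295, 0.7104, -0.639, 0.6859], [-0.0055, -0.67, -0.7424, 0.9072], [0.0, 0.0, 0.0, 1.0]]
-0.0188
```

View pics/top0.png

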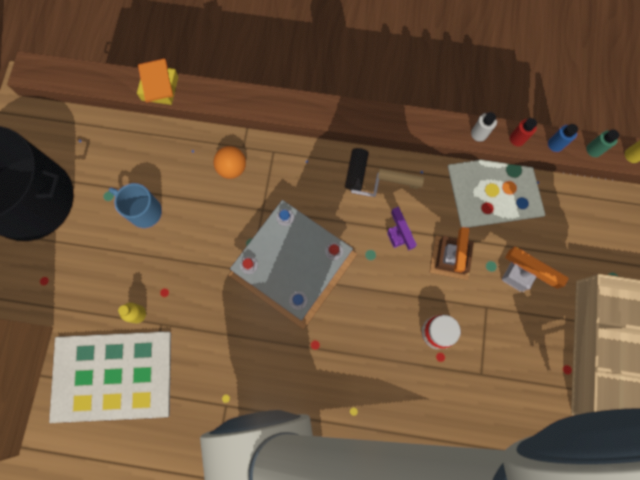

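View pics/side0.png

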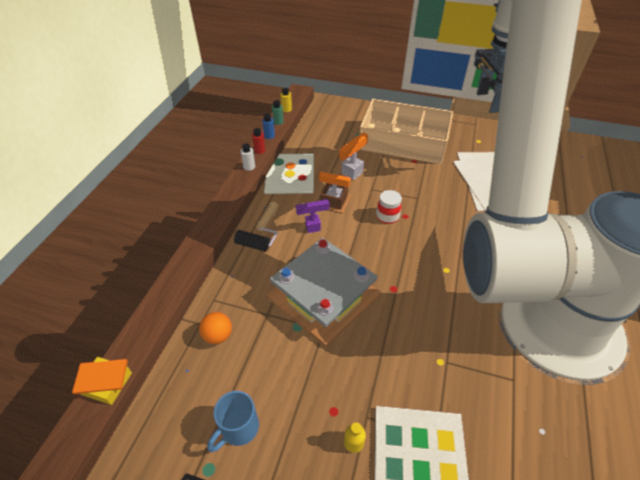

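The purple key at top (402,230) is ruled out by colour. That leaves two orange-handled keys: one in the stand at (455,252), one larger and free-standing at (537,268). The smaller one, in the stand, fits the description. I'll check it in an enlarged crop.

Run:
```python
import cv2,numpy as np
t=cv2.imread("pics/top0.png");s=cv2.imread("pics/side0.png")
a=cv2.resize(t[195:325,222:372],None,fx=2.66,fy=2.3,interpolation=3)
f=lambda im,x,y,w,h,k:cv2.resize(im[y:y+h,x:x+w],None,fx=k,fy=k,interpolation=2)
A=f(t,225,195,133,100+33,3);A=f(t,225,195,133,100+0,3)
im=np.zeros((600,800,3),np.uint8)
def put(p,x,y): im[y:y+p.shape[0],x:x+p.shape[1]]=p[:600-y,:800-x]
put(f(t,425,215,160,80,5),0,0)      # keys top  k5
put(f(t,225,195,133,66,3),0,400); 
put(f(s,290,130,100,50,4),400,400)
cv2.imwrite("pics/c1.png",im)
im=np.zeros((600,800,3),np.uint8)
put(f(t,225,195,135,130,4.5)[:585],0,0)
cv2.imwrite("pics/c2.png",im[:,:610])
```

```text
(no output)
```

View pics/c1.png

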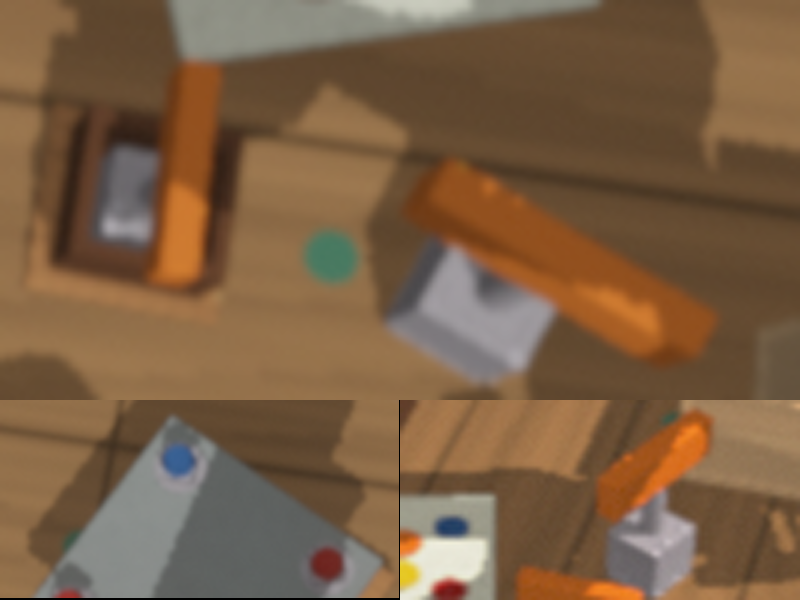

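View pics/c2.png

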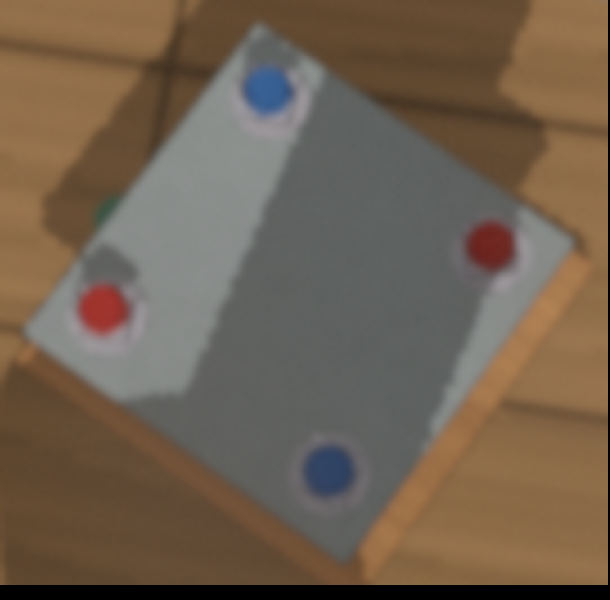

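The crops confirm it: the key in the stand, handle at top ≈(462,249), is slimmer and smaller than the free-standing orange one, so it is the one meant. The caps are at blue (284.6,215) and (298.3,299.7), red (247.9,263.4) and (333.9,249.9).

```bash
cat > h.py <<'E'
import cv2,numpy as np
from scipy.spatial.transform import Rotation as R
from bench import robot
def ray(c,px,z,T):
    d=T[:3,:3]@[(px[0]-c["cx"])/c["fx"],(px[1]-c["cy"])/c["fy"],1]
    return T[:3,3]+d*(z-T[2,3])/d[2]
def wristT(s,c):
    T=np.eye(4);T[:3,:3]=R.from_rotvec(s["eef_rot"]).as_matrix();T[:3,3]=s["eef_pos"]
    return T@np.array(c["tool_from_camera"])
def proj(c,T,p):
    q=np.linalg.inv(T)@np.r_[p,1];return np.array([c["fx"]*q[0]/q[2]+c["cx"],c["fy"]*q[1]/q[2]+c["cy"]])
E
python3 - <<'E'
from h import *
c=robot.read_camera("top");T=np.array(c["world_from_camera"])
P={n:ray(c,p,.107,T) for n,p in dict(b_a=(284.6,215),r_a=(247.9,263.4),r_b=(333.9,249.9),b_b=(298.3,299.7)).items()}
for n in P:print(n,P[n].round(4))
print("ctr",np.mean(list(P.values()),0).round(4),np.linalg.norm(P['b_a']-P['b_b']),np.linalg.norm(P['r_a']-P['r_b']))
for a,b in(("b_a","b_b"),("r_a","r_b")):
    d=P[a]-P[b];print(np.degrees(np.arctan2(d[1],d[0])))
for p in((465,228),(461,271),(462.8,249.5)):print(ray(c,p,.1,T).round(4))
for p in((433,272),(468,276),(437,235)):print("foot",ray(c,p,.0,T).round(4))
s=robot.state();print(R.from_rotvec(s["eef_rot"]).as_matrix().round(3));print(np.array(robot.read_camera("wrist")["tool_from_camera"]).round(3))
# others
for n,p,z in(("jar",(442,331),.075),("big",(537,268),.1),("purple",(402,230),.08)):print(n,ray(c,p,z,T).round(3))
E
```

```text
b_a [0.6397 0.1129 0.107 ]
r_a [0.5299 0.1683 0.107 ]
r_b [0.583  0.0033 0.107 ]
b_b [0.4738 0.0577 0.107 ]
ctr [0.5566 0.0856 0.107 ] 0.174887613945603 0.17339582562126504
18.37207888618947
107.82359761024695
[ 0.6701 -0.2539  0.1   ]
[ 0.5803 -0.2536  0.1   ]
[ 0.6247 -0.2533  0.1   ]
foot [ 0.5907 -0.2183  0.    ]
foot [ 0.5934 -0.2948  0.    ]
foot [ 0.6753 -0.2188  0.    ]
[[ 0.915  0.403 -0.   ]
 [ 0.403 -0.915  0.001]
 [ 0.    -0.001 -1.   ]]
[[ 0.001 -0.963 -0.269  0.076]
 [ 1.     0.001  0.001  0.   ]
 [-0.001 -0.269  0.963 -0.171]
 [ 0.     0.     0.     1.   ]]
jar [ 0.459 -0.233  0.075]
big [ 0.609 -0.403  0.1  ]
purple [ 0.652 -0.13   0.08 ]
```

Request:
{"api": "arm_command", "payload": {
  "motion": [
    {"hand":-1,"translation":[3.4,2.9,0],"rotation":[0,0,-0.038]},
    {"hand":-1,"translation":[3.4,2.9,0],"rotation":[0,0,-0.038]},
    {"hand":-1,"translation":[3.4,2.9,0],"rotation":[0,0,-0.038]},
    {"hand":-1,"translation":[3.4,2.9,0],"rotation":[0,0,-0.038]},
    {"hand":-1,"translation":[3.4,2.9,0],"rotation":[0,0,-0.038]},
    {"hand":-1,"translation":[3.4,2.9,0],"rotation":[0,0,-0.038]},
    {"hand":-1,"translation":[3.4,2.9,0],"rotation":[0,0,-0.038]},
    {"hand":-1,"translation":[3.4,2.9,0],"rotation":[0,0,-0.038]},
    {"hand":-1,"translation":[3.4,2.9,0],"rotation":[0,0,-0.038]},
    {"hand":-1,"translation":[3.4,2.9,0],"rotation":[0,0,-0.038]},
    {"hand":-1,"translation":[3.4,2.9,0],"rotation":[0,0,-0.038]},
    {"hand":-1,"translation":[0,0,0],"rotation":[0,0,0]}
  ]
}}

```text
clock: 1.7
eef_pos: [0.6277, -0.2507, 0.2134]
eef_rot: [-3.141, 0.001, -0.0]
force: [-0.7, -0.9, 0.1]
gripper_width: 0.998
gripper_force: 0.0
```

Run:
```python
from h import *
s=robot.state();c=robot.read_camera("wrist");f=c["frame"]
cv2.imwrite("pics/w1.png",f[:,:,::-1]);T=wristT(s,c)
print(s["eef_pos"].round(4),R.from_rotvec(s["eef_rot"]).as_matrix()[:,0].round(3),s["q"].round(3),s["force"].round(2))
hsv=cv2.cvtColor(f,cv2.COLOR_RGB2HSV)
m=cv2.inRange(hsv,(5,150,60),(18,255,255))
cs,_=cv2.findContours(m,0,2)
for k in sorted(cs,key=cv2.contourArea)[-3:]:
    r=cv2.minAreaRect(k);print(cv2.contourArea(k),r)
    for p in cv2.boxPoints(r):print("  ",p.round(1),ray(c,p,.1,T).round(4))
```

```text
[ 0.6277 -0.2507  0.2134] [ 1.    -0.001  0.   ] [-4.690e-01  5.680e-01  1.208e+00  1.000e-03  1.366e+00  1.103e+00] [-0.67 -0.92  0.12]
998.0 ((441.0, 23.0), (38.0, 34.0), 90.0)
   [424.   4.] [ 0.7959 -0.3276  0.1   ]
   [458.   4.] [ 0.7959 -0.3519  0.1   ]
   [458.  42.] [ 0.7716 -0.3545  0.1   ]
   [424.  42.] [ 0.7715 -0.3296  0.1   ]
1959.5 ((322.0736999511719, 225.50241088867188), (21.447492599487305, 107.46684265136719), 1.8778774738311768)
   [309.6 278.9] [ 0.585  -0.2449  0.1   ]
   [313.1 171.4] [ 0.6779 -0.2482  0.1   ]
   [334.6 172.1] [ 0.6774 -0.2655  0.1   ]
   [331.  279.6] [ 0.5844 -0.2637  0.1   ]
3842.5 ((497.02850341796875, 255.6986541748047), (155.98599243164062, 29.291244506835938), 23.838741302490234)
   [419.8 237.6] [ 0.6227 -0.3384  0.1   ]
   [431.6 210.8] [ 0.6458 -0.3464  0.1   ]
   [574.3 273.8] [ 0.5899 -0.4757  0.1   ]
   [562.4 300.6] [ 0.5643 -0.4703  0.1   ]
```

View pics/w1.png

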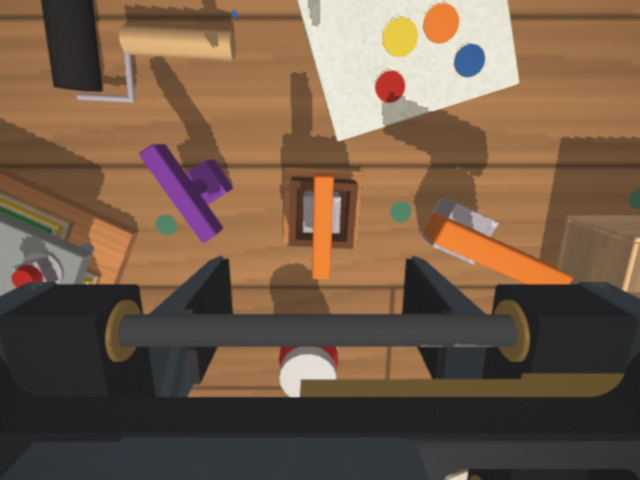

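The small orange key sits in the stand, handle centre at wrist px (322,226). The big orange key at (497,256) stays clear of the fingers. I'll descend and grasp.

Request:
{"api": "arm_command", "payload": {
  "motion": [
    {"hand":-1,"translation":[0,-0.25,-3],"rotation":[0,0,-0.01]},
    {"hand":-1,"translation":[0,-0.2,-3],"rotation":[0,0,-0.01]},
    {"hand":-1,"translation":[0,0,-3],"rotation":[0,0,0]},
    {"hand":-1,"translation":[0,0,-3],"rotation":[0,0,0]},
    {"hand":-1,"translation":[0,0,-2.5],"rotation":[0,0,0]},
    {"hand":-1,"translation":[0,0,0],"rotation":[0,0,0]},
    {"hand":1,"translation":[0,0,0],"rotation":[0,0,0]},
    {"hand":1,"translation":[0,0,0],"rotation":[0,0,0]},
    {"hand":1,"translation":[0,0,0],"rotation":[0,0,0]},
    {"hand":1,"translation":[0,0,0],"rotation":[0,0,0]},
    {"hand":1,"translation":[0,0,0],"rotation":[0,0,0]},
    {"hand":1,"translation":[0,0,0],"rotation":[0,0,0]}
  ],
  "force": 26
}}

```text
clock: 3.25
eef_pos: [0.6259, -0.2575, 0.0689]
eef_rot: [-3.141, 0.036, 0.0]
force: [-0.0, -0.1, 0.4]
gripper_width: 0.373
gripper_force: 0.0
```

Request:
{"api": "arm_command", "payload": {
  "motion": [
    {"hand":1,"translation":[0,0,0]},
    {"hand":1,"translation":[0,0,0]},
    {"hand":1,"translation":[0,0,0]},
    {"hand":1,"translation":[0,0,0]}
  ],
  "force": 26
}}

```text
$.motion[0]: bad value
```

Request:
{"api": "arm_command", "payload": {
  "motion": [
    {"hand":1,"translation":[0,0,0],"rotation":[0,0,0]},
    {"hand":1,"translation":[0,0,0],"rotation":[0,0,0]},
    {"hand":1,"translation":[0,0,0],"rotation":[0,0,0]},
    {"hand":1,"translation":[0,0,0],"rotation":[0,0,0]}
  ],
  "force": 26
}}

```text
clock: 3.75
eef_pos: [0.6258, -0.2574, 0.0688]
eef_rot: [-3.141, 0.036, 0.0]
force: [1.0, 0.4, -2.3]
gripper_width: 0.174
gripper_force: 26.0
```

Request:
{"api": "arm_command", "payload": {
  "motion": [
    {"hand":1,"translation":[0,0,2],"rotation":[0,0,0]},
    {"hand":1,"translation":[0,0,3.5],"rotation":[0,0,0]},
    {"hand":1,"translation":[0,0,4],"rotation":[0,0,0]},
    {"hand":1,"translation":[0,0,3],"rotation":[0,0,0]},
    {"hand":1,"translation":[-1.8,3.8,0],"rotation":[0,0,0]},
    {"hand":1,"translation":[-1.8,3.8,0],"rotation":[0,0,0]},
    {"hand":1,"translation":[-1.8,3.8,0],"rotation":[0,0,0]},
    {"hand":1,"translation":[-1.8,3.8,0],"rotation":[0,0,0]},
    {"hand":1,"translation":[-1.8,3.8,0],"rotation":[0,0,0]},
    {"hand":1,"translation":[-1.8,3.8,0],"rotation":[0,0,0]},
    {"hand":1,"translation":[-1.8,3.8,0],"rotation":[0,0,0]},
    {"hand":1,"translation":[-1.8,3.8,0],"rotation":[0,0,0]},
    {"hand":1,"translation":[-1.8,3.8,0],"rotation":[0,0,0]},
    {"hand":1,"translation":[0,0,0],"rotation":[0,0,0]},
    {"hand":1,"translation":[0,0,0],"rotation":[0,0,0]}
  ]
}}

```text
clock: 5.62
eef_pos: [0.464, 0.0844, 0.194]
eef_rot: [3.141, -0.036, 0.0]
force: [1.0, 0.2, -4.4]
gripper_width: 0.174
gripper_force: 26.0
```

Run:
```python
from h import *
s=robot.state();c=robot.read_camera("wrist");f=c["frame"]
cv2.imwrite("pics/w2.png",f[:,:,::-1]);T=wristT(s,c)
print(s["eef_pos"].round(4),s["q"].round(3),s["force"].round(2),s["ft_torque"].round(3),s["gripper_force"])
g=robot.grip_depth
print("grip px",proj(c,T,s["eef_pos"]-[0,0,g]).round(1),"bar top",[proj(c,T,s["eef_pos"]+[d,0,-g+.013]).round(0) for d in(-.045,0,.045)])
for n,p in dict(b1=(.6397,.1129,.107),r1=(.5299,.1683,.107),r2=(.583,.0033,.107),b2=(.4738,.0577,.107)).items():print(n,proj(c,T,p).round(0))
```

```text
[0.464  0.0844 0.194 ] [ 0.053  0.304  1.737 -0.     1.1    1.647] [ 1.    0.19 -4.42] [ 0.07   0.018 -0.025] 25.999115109443665
grip px [315.6 303.5] bar top [array([318., 402.]), array([315., 317.]), array([313., 217.])]
b1 [265. -24.]
r1 [197. 155.]
r2 [432.  70.]
b2 [351. 228.]
```

View pics/w2.png

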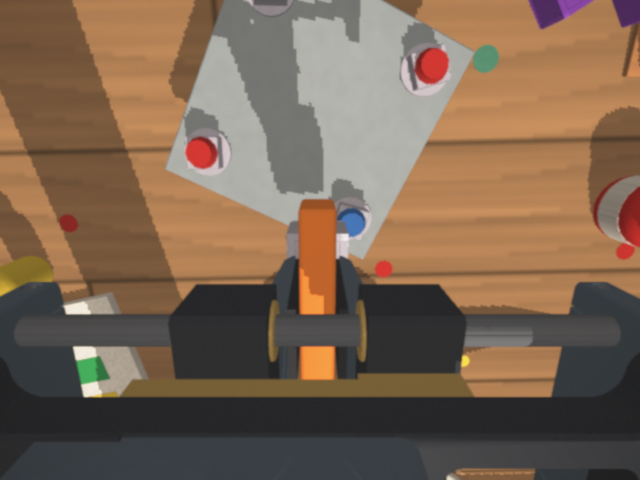

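Run:
```python
from h import *
f=cv2.imread("pics/w2.png")
def cr(x,y,h=28):return cv2.resize(f[max(0,y-h):y+h,x-h:x+h],(400,300) if 0 else (300,300),interpolation=2)
im=np.hstack([np.vstack([cr(207,152),cr(351,218)]),np.vstack([cr(425,70),cr(317,216)])])
cv2.imwrite("pics/c3.png",im)
s=robot.state();c=robot.read_camera("wrist");T=wristT(s,c);g=robot.grip_depth
for z in(.013,-.013):print([proj(c,T,s["eef_pos"]+[d,0,-g+z]).round(0) for d in(.035,.045,.055)])
print(cv2.__version__,c["fx"],c["cx"],c["cy"])
```

```text
[array([313., 241.]), array([313., 217.]), array([312., 193.])]
[array([314., 226.]), array([313., 206.]), array([313., 185.])]
4.12.0 348.8205297366349 317.0022055157301 235.30042148017174
```

View pics/c3.png

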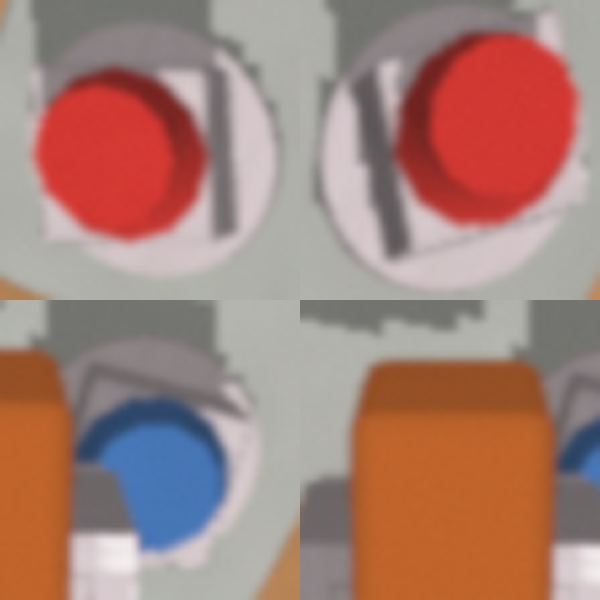

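The crop shows the heads' square outlines clearly, so I'll turn the edges into world angles and the cap centres into positions.

Run:
```python
from h import *
s=robot.state();c=robot.read_camera("wrist");T=wristT(s,c)
k=300/56
def W(o,p,z):return ray(c,(o[0]+(p[0]+.5)/k-.5,o[1]+(p[1]+.5)/k-.5),z,T)
O=dict(r1=(179,124),r2=(397,42),b2=(323,190))
E=dict(r1=[((205,68),(213,240)),((45,240),(213,240))],r2=[((80,65),(112,245)),((112,248),(280,205))],b2=[((105,75),(240,118)),((103,75),(90,120))])
C=dict(r1=(105,162),r2=(205,115),b2=(160,187))
P={}
for n in O:
    P[n]=W(O[n],C[n],.107);print(n,P[n].round(4))
    for a,b in E[n]:
        d=W(O[n],b,.099)-W(O[n],a,.099);print("   len",np.hypot(*d[:2]).round(4),"ang mod90",(np.degrees(np.arctan2(d[1],d[0]))%90).round(1))
ctr=(P['r1']+P['r2'])/2;d=P['r1']-P['r2'];print("ctr",ctr.round(4),np.linalg.norm(d),np.degrees(np.arctan2(d[1],d[0]))-135, "b1",(2*ctr-P['b2']).round(4))
d2=np.array([-d[1],d[0]])/2;print("b2/b1 from reds",(ctr[:2]+d2).round(4),(ctr[:2]-d2).round(4))
g=robot.grip_depth;z=s["eef_pos"][2]-g+.013
for p in((299.3,208.5),(336,208.5),(317.7,208.5)):print("bar",(ray(c,p,z,T)-s["eef_pos"]).round(4))
```

```text
r1 [0.5314 0.1671 0.107 ]
   len 0.0232 ang mod90 87.0
   len 0.0235 ang mod90 88.7
r2 [0.5872 0.001  0.107 ]
   len 0.0223 ang mod90 13.7
   len 0.0223 ang mod90 12.3
b2 [0.4765 0.0559 0.107 ]
   len 0.0206 ang mod90 70.9
   len 0.0068 ang mod90 73.8
ctr [0.5593 0.084  0.107 ] 0.1752685861468593 -26.430684658296812 b1 [0.6421 0.1121 0.107 ]
b2/b1 from reds [0.4762 0.0561] [0.6424 0.1119]
bar [0.0488 0.0054 0.0318]
bar [ 0.0485 -0.0095  0.0318]
bar [ 0.0487 -0.0021  0.0318]
```

Request:
{"api": "arm_command", "payload": {
  "motion": [
    {"hand":1,"translation":[0.3,-0.9,0],"rotation":[0,0,-0.096]},
    {"hand":1,"translation":[0.3,-0.9,0],"rotation":[0,0,-0.096]},
    {"hand":1,"translation":[0.3,-0.85,-0.8],"rotation":[0,0,-0.095]},
    {"hand":1,"translation":[0,0,-0.8],"rotation":[0,0,0]},
    {"hand":1,"translation":[0,0,0],"rotation":[0,0,0]},
    {"hand":1,"translation":[0,0,0],"rotation":[0,0,0]}
  ]
}}

```text
clock: 6.52
eef_pos: [0.4729, 0.0581, 0.178]
eef_rot: [-3.104, 0.483, 0.0]
force: [0.2, -0.4, -3.5]
gripper_width: 0.174
gripper_force: 26.0
```

```bash
cat > st.py <<'E'
from h import *
s=robot.state();m=R.from_rotvec(s["eef_rot"]).as_matrix()
print(s["clock"],s["eef_pos"].round(4),"yaw",np.arctan2(m[1,0],m[0,0]).round(4),"F",s["force"].round(2),"M",s["ft_torque"].round(3),"q6",s["q"][5].round(2))
E
python3 st.py
```

```text
6.525 [0.4729 0.0581 0.178 ] yaw -0.3089 F [ 0.16 -0.41 -3.47] M [ 0.011  0.09  -0.012] q6 1.88
```

Request:
{"api": "arm_command", "payload": {
  "motion": [
    {"hand":1,"translation":[0,0,-0.7],"rotation":[0,0,0]},
    {"hand":1,"translation":[0,0,-0.6],"rotation":[0,0,0]},
    {"hand":1,"translation":[0,0,-0.5],"rotation":[0,0,0]},
    {"hand":1,"translation":[0,0,-0.4],"rotation":[0,0,0]},
    {"hand":1,"translation":[0,0,0],"rotation":[0,0,0]}
  ]
}}

```text
clock: 7.15
eef_pos: [0.4727, 0.058, 0.1556]
eef_rot: [3.104, -0.485, -0.001]
force: [0.3, -0.0, -4.6]
gripper_width: 0.178
gripper_force: 26.0
```

```bash
python3 st.py
```

```text
7.15 [0.4727 0.058  0.1556] yaw -0.3102 F [ 0.34 -0.03 -4.59] M [0.04  0.031 0.055] q6 1.88
```

Request:
{"api": "arm_command", "payload": {
  "motion": [
    {"hand":1,"translation":[0,0,-0.4],"rotation":[0,0,0]},
    {"hand":1,"translation":[0,0,-0.4],"rotation":[0,0,0]},
    {"hand":1,"translation":[0,0,-0.1],"rotation":[0,0,0]},
    {"hand":1,"translation":[0,0,0],"rotation":[0,0,0]}
  ]
}}

```text
clock: 7.65
eef_pos: [0.4728, 0.058, 0.1469]
eef_rot: [-3.104, 0.485, 0.0]
force: [0.2, -0.3, -4.7]
gripper_width: 0.173
gripper_force: 26.0
```

```bash
python3 st.py
```

```text
7.65 [0.4728 0.058  0.1469] yaw -0.3103 F [ 0.16 -0.28 -4.7 ] M [0.047 0.086 0.036] q6 1.88
```

Request:
{"api": "arm_command", "payload": {
  "motion": [
    {"hand":1,"translation":[0,0,-0.1],"rotation":[0,0,0]},
    {"hand":1,"translation":[0.02,0.01,0],"rotation":[0,0,-0.05]},
    {"hand":1,"translation":[0.02,0.02,0],"rotation":[0,0,-0.05]},
    {"hand":1,"translation":[0.02,0.02,0],"rotation":[0,0,-0.05]},
    {"hand":1,"translation":[0.02,0.03,0],"rotation":[0,0,-0.05]},
    {"hand":1,"translation":[0,0,0],"rotation":[0,0,0]}
  ]
}}

```text
clock: 8.4
eef_pos: [0.4737, 0.0586, 0.1467]
eef_rot: [3.039, -0.794, 0.001]
force: [-5.9, -3.5, 17.3]
gripper_width: 0.174
gripper_force: 26.0
```

```bash
python3 st.py
```

```text
8.4 [0.4737 0.0586 0.1467] yaw -0.5108 F [-5.9  -3.54 17.31] M [-0.525  1.454  0.029] q6 2.08
```

Request:
{"api": "arm_command", "payload": {
  "motion": [
    {"hand":1,"translation":[0,0,0.06],"rotation":[0,0,0]},
    {"hand":1,"translation":[0.02,0.02,0],"rotation":[0,0,-0.05]},
    {"hand":1,"translation":[0.02,0.02,0],"rotation":[0,0,-0.05]},
    {"hand":1,"translation":[0,0,0],"rotation":[0,0,0]}
  ]
}}

```text
clock: 8.9
eef_pos: [0.4738, 0.059, 0.1468]
eef_rot: [2.996, -0.945, -0.0]
force: [-4.6, -3.5, 8.4]
gripper_width: 0.177
gripper_force: 26.0
```

```bash
python3 st.py
```

```text
8.9 [0.4738 0.059  0.1468] yaw -0.6109 F [-4.64 -3.47  8.38] M [-0.407  1.148 -0.01 ] q6 2.18
```

Request:
{"api": "arm_command", "payload": {
  "motion": [
    {"hand":1,"translation":[0.02,0.02,0],"rotation":[0,0,-0.05]},
    {"hand":1,"translation":[0.02,0.02,0],"rotation":[0,0,-0.05]},
    {"hand":1,"translation":[0.02,0.02,0],"rotation":[0,0,-0.05]},
    {"hand":1,"translation":[0.02,0.02,0],"rotation":[0,0,-0.05]}
  ]
}}

```text
clock: 9.4
eef_pos: [0.4742, 0.0597, 0.1468]
eef_rot: [2.886, -1.24, -0.001]
force: [-6.5, -2.5, 9.8]
gripper_width: 0.174
gripper_force: 26.0
```

```bash
cp st.py st2.py
cat >> st2.py <<'E'
c=robot.read_camera("wrist");cv2.imwrite("pics/s_%.0f.png"%(100*s["clock"]),c["frame"][:,:,::-1])
for n in("top","side"):
    c=robot.read_camera(n);cv2.imwrite("pics/%s_%.0f.png"%(n,100*s["clock"]),c["frame"][:,:,::-1])
E
python3 st2.py; ls pics
```

```text
9.4 [0.4742 0.0597 0.1468] yaw -0.8116 F [-6.51 -2.47  9.83] M [-0.55   1.562  0.098] q6 2.38
c1.png
c2.png
c3.png
s_940.png
side0.png
side_940.png
top0.png
top_940.png
w1.png
w2.png
```

Request:
{"api": "arm_command", "payload": {
  "motion": [
    {"hand":1,"translation":[0.02,0.02,0],"rotation":[0,0,-0.06]},
    {"hand":1,"translation":[0.02,0.02,0],"rotation":[0,0,-0.06]},
    {"hand":1,"translation":[0.02,0.01,0],"rotation":[0,0,-0.06]},
    {"hand":1,"translation":[0.02,0.01,0],"rotation":[0,0,-0.05]},
    {"hand":1,"translation":[0,0,0],"rotation":[0,0,0]}
  ]
}}

```text
clock: 10.18
eef_pos: [0.4749, 0.0604, 0.1468]
eef_rot: [2.725, -1.562, -0.001]
force: [-8.2, -2.0, 10.3]
gripper_width: 0.171
gripper_force: 26.0
```

```bash
python3 st.py
```

```text
10.175 [0.4749 0.0604 0.1468] yaw -1.0409 F [-8.24 -2.01 10.25] M [-0.359  1.649 -0.026] q6 2.61
```

Request:
{"api": "arm_command", "payload": {
  "motion": [
    {"hand":1,"translation":[-0.02,-0.01,0.02],"rotation":[0,0,0.06]},
    {"hand":1,"translation":[-0.02,-0.01,0.02],"rotation":[0,0,0.06]},
    {"hand":1,"translation":[0,0,1.0],"rotation":[0,0,0]},
    {"hand":1,"translation":[0,0,1.5],"rotation":[0,0,0]},
    {"hand":1,"translation":[0,0,2.0],"rotation":[0,0,0]},
    {"hand":1,"translation":[-1.4,1.9,0.3],"rotation":[0,0,0]},
    {"hand":1,"translation":[-1.5,1.9,0],"rotation":[0,0,0]},
    {"hand":1,"translation":[-1.5,1.9,0],"rotation":[0,0,0]},
    {"hand":1,"translation":[0,0,0],"rotation":[0,0,0]},
    {"hand":1,"translation":[0,0,0],"rotation":[0,0,0]}
  ]
}}

```text
clock: 11.42
eef_pos: [0.4318, 0.1173, 0.1954]
eef_rot: [-2.814, 1.396, -0.001]
force: [0.3, -0.4, -4.2]
gripper_width: 0.175
gripper_force: 26.0
```

```bash
cat > rect.py <<'E'
from h import *
import sys
# rectified top-down view at z=.099, 60 mm square about (x,y); image up=+x, left=+y; 5 px/mm
def rect(x,y,z=.099):
    s=robot.state();c=robot.read_camera("wrist");T=wristT(s,c)
    A=np.float32([proj(c,T,(x+dx,y+dy,z)) for dx,dy in((.03,.03),(.03,-.03),(-.03,-.03),(-.03,.03))])
    H=cv2.getPerspectiveTransform(A,np.float32([(0,0),(300,0),(300,300),(0,300)]))
    return cv2.warpPerspective(c["frame"][:,:,::-1],H,(300,300),flags=cv2.INTER_CUBIC)
cv2.imwrite("pics/"+sys.argv[1],rect(float(sys.argv[2]),float(sys.argv[3])))
E
python3 st.py; python3 rect.py rb2.png .4765 .0559
```

```text
11.425 [0.4318 0.1173 0.1954] yaw -0.9207 F [ 0.31 -0.39 -4.18] M [0.139 0.043 0.037] q6 2.62
```

Request:
{"api": "arm_command", "payload": {
  "motion": [
    {"hand":1,"translation":[2.8,0.36,0],"rotation":[0,0,0.124]},
    {"hand":1,"translation":[2.8,0.36,0],"rotation":[0,0,0.124]},
    {"hand":1,"translation":[2.8,0.36,0],"rotation":[0,0,0.124]},
    {"hand":1,"translation":[2.8,0.36,0],"rotation":[0,0,0.124]},
    {"hand":1,"translation":[2.6,0.36,0],"rotation":[0,0,0.124]},
    {"hand":1,"translation":[0,0,0],"rotation":[0,0,0]},
    {"hand":1,"translation":[0,0,0],"rotation":[0,0,0]}
  ]
}}

```text
clock: 12.35
eef_pos: [0.5688, 0.1349, 0.1946]
eef_rot: [3.105, -0.473, -0.002]
force: [-0.7, -0.5, -4.9]
gripper_width: 0.175
gripper_force: 26.0
```

```bash
python3 st.py; python3 rect.py rb1.png .6421 .1121; python3 -c "
import cv2,numpy as np
cv2.imwrite('pics/c4.png',np.hstack([cv2.imread('pics/rb2.png'),cv2.imread('pics/rb1.png')]))"
```

```text
12.35 [0.5688 0.1349 0.1946] yaw -0.3025 F [-0.65 -0.49 -4.91] M [0.061 0.033 0.04 ] q6 2.0
```

View pics/c4.png

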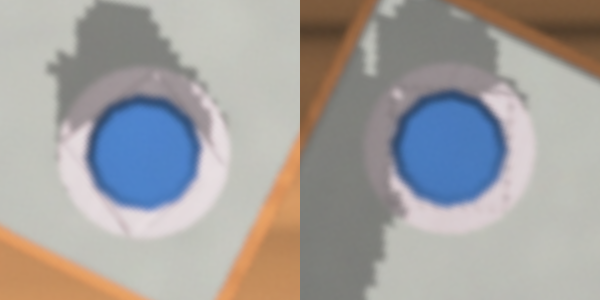

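The b2 head has turned from about -18° to -55°, roughly 37° clockwise, as wanted. b1's corners are faint, near (396,92) and (515,88), so I'll fit the square in code and check the fit on b2.

```bash
cat > fit.py <<'E'
import cv2,numpy as np,sys
for n in sys.argv[1:]:
    g=cv2.createCLAHE(4,(6,6)).apply(cv2.cvtColor(cv2.imread(n),cv2.COLOR_BGR2GRAY)).astype(np.float32);g=cv2.GaussianBlur(g,(0,0),1)
    gx=cv2.Sobel(g,5,1,0);gy=cv2.Sobel(g,5,0,1)
    hsv=cv2.cvtColor(cv2.imread(n),cv2.COLOR_BGR2HSV);m=(hsv[...,1]>130)&(np.hypot(*(np.indices((300,300))-150))<80)
    cy,cx=np.argwhere(m).mean(0);res=[]
    t=np.r_[np.arange(-57,-22,1.),np.arange(23,58,1.)]
    for a in range(-45,45):
        th=np.radians(a);best=0
        for dx in range(-8,9,2):
            for dy in range(-8,9,2):
                v=0
                for k in range(4):
                    p=th+k*np.pi/2;u=np.array([-np.sin(p),-np.cos(p)]);w=np.array([-u[1],u[0]])
                    X=cx+dx+60*u[0]+t*w[0];Y=cy+dy+60*u[1]+t*w[1]
                    i=np.clip(Y.round().astype(int),0,299);j=np.clip(X.round().astype(int),0,299)
                    v+=np.minimum(np.abs(gx[i,j]*u[0]+gy[i,j]*u[1]),80).sum()-.5*np.minimum(np.abs(gx[i,j]*w[0]+gy[i,j]*w[1]),80).sum()
                best=max(best,v)
        res.append((best,a))
    print(n,(cx,cy),[(int(v),a) for v,a in sorted(res)[-8:]])
E
python3 fit.py pics/rb2.png pics/rb1.png
```

```text
pics/rb2.png (np.float64(143.6123171846435), np.float64(152.43281535648995)) [(8987, 38), (9125, 30), (9175, 33), (9190, 32), (9249, 34), (9331, 36), (9430, 37), (9529, 35)]
pics/rb1.png (np.float64(148.74885948905109), np.float64(147.9039689781022)) [(7635, -2), (7654, -8), (7668, -10), (7696, -9), (7744, 2), (7883, -4), (7893, 1), (7916, -3)]
```

Request:
{"api": "arm_command", "payload": {
  "motion": [
    {"hand":1,"translation":[2.4,-0.7,0],"rotation":[0,0,0.085]},
    {"hand":1,"translation":[2.4,-0.7,0],"rotation":[0,0,0.085]},
    {"hand":1,"translation":[2.2,-0.78,0],"rotation":[0,0,0.08]},
    {"hand":1,"translation":[0,0,0],"rotation":[0,0,0]},
    {"hand":1,"translation":[0,0,-0.8],"rotation":[0,0,0]},
    {"hand":1,"translation":[0,0,-0.8],"rotation":[0,0,0]},
    {"hand":1,"translation":[0,0,-0.7],"rotation":[0,0,0]},
    {"hand":1,"translation":[0,0,0],"rotation":[0,0,0]}
  ]
}}

```text
clock: 13.4
eef_pos: [0.6386, 0.1137, 0.1711]
eef_rot: [3.14, -0.079, -0.002]
force: [0.2, 0.0, -4.2]
gripper_width: 0.169
gripper_force: 26.0
```

```bash
python3 st.py
```

```text
13.4 [0.6386 0.1137 0.1711] yaw -0.0502 F [ 0.25  0.05 -4.22] M [0.093 0.072 0.017] q6 1.71
```

Request:
{"api": "arm_command", "payload": {
  "motion": [
    {"hand":1,"translation":[0,-0.04,-0.5],"rotation":[0,0,0]},
    {"hand":1,"translation":[0,0,-0.5],"rotation":[0,0,0]},
    {"hand":1,"translation":[0,0,-0.4],"rotation":[0,0,0]},
    {"hand":1,"translation":[0,0,-0.4],"rotation":[0,0,0]},
    {"hand":1,"translation":[0,0,-0.3],"rotation":[0,0,0]},
    {"hand":1,"translation":[0,0,-0.2],"rotation":[0,0,0]},
    {"hand":1,"translation":[0,0,-0.15],"rotation":[0,0,0]},
    {"hand":1,"translation":[0,0,0],"rotation":[0,0,0]}
  ]
}}

```text
clock: 14.4
eef_pos: [0.6392, 0.1132, 0.1474]
eef_rot: [3.141, -0.079, -0.0]
force: [-0.2, -0.2, -4.6]
gripper_width: 0.174
gripper_force: 26.0
```

```bash
python3 st.py
```

```text
14.4 [0.6392 0.1132 0.1474] yaw -0.0502 F [-0.17 -0.22 -4.61] M [ 0.06   0.023 -0.002] q6 1.7
```

Request:
{"api": "arm_command", "payload": {
  "motion": [
    {"hand":1,"translation":[0,0,-0.09],"rotation":[0,0,0]},
    {"hand":1,"translation":[0,0.01,0],"rotation":[0,0,-0.06]},
    {"hand":1,"translation":[0,0.01,0],"rotation":[0,0,-0.06]},
    {"hand":1,"translation":[0,0.01,0],"rotation":[0,0,-0.06]},
    {"hand":1,"translation":[0,0.01,0],"rotation":[0,0,-0.06]},
    {"hand":1,"translation":[0.01,0.01,0],"rotation":[0,0,-0.06]},
    {"hand":1,"translation":[0.01,0.01,0],"rotation":[0,0,-0.06]},
    {"hand":1,"translation":[0,0,0],"rotation":[0,0,0]}
  ]
}}

```text
clock: 15.4
eef_pos: [0.6394, 0.1141, 0.1468]
eef_rot: [-3.075, 0.639, -0.0]
force: [-3.2, 2.8, 2.0]
gripper_width: 0.174
gripper_force: 26.0
```

```bash
python3 st.py
```

```text
15.4 [0.6394 0.1141 0.1468] yaw -0.4098 F [-3.24  2.81  1.98] M [0.649 0.689 0.042] q6 2.06
```

Request:
{"api": "arm_command", "payload": {
  "motion": [
    {"hand":1,"translation":[0.01,0.01,0],"rotation":[0,0,-0.06]},
    {"hand":1,"translation":[0.01,0.01,0],"rotation":[0,0,-0.06]},
    {"hand":1,"translation":[0.01,0.0,0],"rotation":[0,0,-0.06]},
    {"hand":1,"translation":[0.01,0.01,0],"rotation":[0,0,-0.06]},
    {"hand":1,"translation":[0.01,0.0,0],"rotation":[0,0,-0.06]},
    {"hand":1,"translation":[0.01,0.01,0],"rotation":[0,0,-0.07]},
    {"hand":1,"translation":[0,0,0],"rotation":[0,0,0]}
  ]
}}

```text
clock: 16.27
eef_pos: [0.6401, 0.1149, 0.1469]
eef_rot: [-2.905, 1.193, 0.0]
force: [-3.2, 5.1, 2.3]
gripper_width: 0.177
gripper_force: 26.0
```

```bash
python3 st.py
```

```text
16.275 [0.6401 0.1149 0.1469] yaw -0.7795 F [-3.25  5.15  2.3 ] M [1.367 0.634 0.038] q6 2.44
```

Request:
{"api": "arm_command", "payload": {
  "motion": [
    {"hand":1,"translation":[-0.01,-0.01,0.02],"rotation":[0,0,0.06]},
    {"hand":1,"translation":[-0.01,-0.01,0.02],"rotation":[0,0,0.06]},
    {"hand":1,"translation":[0,0,1.0],"rotation":[0,0,0]},
    {"hand":1,"translation":[0,0,1.5],"rotation":[0,0,0]},
    {"hand":1,"translation":[0,0,2.0],"rotation":[0,0,0]},
    {"hand":1,"translation":[-1.9,1.5,0.3],"rotation":[0,0,0]},
    {"hand":1,"translation":[-1.9,1.5,0],"rotation":[0,0,0]},
    {"hand":1,"translation":[-1.9,1.5,0],"rotation":[0,0,0]},
    {"hand":1,"translation":[0,0,0],"rotation":[0,0,0]},
    {"hand":1,"translation":[0,0,0],"rotation":[0,0,0]}
  ]
}}

```text
clock: 17.52
eef_pos: [0.5836, 0.1589, 0.1958]
eef_rot: [-2.971, 1.018, -0.002]
force: [0.0, -0.2, -4.9]
gripper_width: 0.175
gripper_force: 26.0
```

```bash
python3 st.py; python3 rect.py rb1b.png .6421 .1121;python3 fit.py pics/rb1b.png
```

```text
17.525 [0.5836 0.1589 0.1958] yaw -0.6604 F [ 0.04 -0.17 -4.86] M [ 0.087 -0.023  0.001] q6 2.4
pics/rb1b.png (np.float64(148.86342909256726), np.float64(148.2095303237574)) [(10375, -42), (10580, -35), (10788, -41), (11332, -40), (11370, -36), (11409, -38), (11417, -37), (11648, -39)]
```

Request:
{"api": "arm_command", "payload": {
  "motion": [
    {"hand":1,"translation":[0,-2.0,0],"rotation":[0,0,0.111]},
    {"hand":1,"translation":[0,-2.0,0],"rotation":[0,0,0.111]},
    {"hand":1,"translation":[0,-2.0,0],"rotation":[0,0,0.111]},
    {"hand":1,"translation":[0,-2.0,0],"rotation":[0,0,0.111]},
    {"hand":1,"translation":[0,-2.0,0],"rotation":[0,0,0.111]},
    {"hand":1,"translation":[0,-2.0,0],"rotation":[0,0,0.11]},
    {"hand":1,"translation":[0,-2.0,0],"rotation":[0,0,0.11]},
    {"hand":1,"translation":[0,-1.7,0],"rotation":[0,0,0.11]},
    {"hand":1,"translation":[0,0,0],"rotation":[0,0,0]},
    {"hand":1,"translation":[0,0,-0.8],"rotation":[0,0,0]},
    {"hand":1,"translation":[0,0,-0.8],"rotation":[0,0,0]},
    {"hand":1,"translation":[0,0,-0.8],"rotation":[0,0,0]},
    {"hand":1,"translation":[0,0,0],"rotation":[0,0,0]}
  ]
}}

```text
clock: 19.2
eef_pos: [0.5824, 0.0023, 0.17]
eef_rot: [-3.121, -0.352, 0.002]
force: [0.2, 0.1, -4.7]
gripper_width: 0.171
gripper_force: 26.0
```

```bash
python3 st.py
```

```text
19.2 [0.5824 0.0023 0.17  ] yaw 0.2249 F [ 0.16  0.14 -4.74] M [ 0.001  0.08  -0.001] q6 1.25
```

Request:
{"api": "arm_command", "payload": {
  "motion": [
    {"hand":1,"translation":[0.12,0,-0.5],"rotation":[0,0,0]},
    {"hand":1,"translation":[0,0,-0.5],"rotation":[0,0,0]},
    {"hand":1,"translation":[0,0,-0.4],"rotation":[0,0,0]},
    {"hand":1,"translation":[0,0,-0.4],"rotation":[0,0,0]},
    {"hand":1,"translation":[0,0,-0.3],"rotation":[0,0,0]},
    {"hand":1,"translation":[0,0,-0.15],"rotation":[0,0,0]},
    {"hand":1,"translation":[0,0,0],"rotation":[0,0,0]}
  ]
}}

```text
clock: 20.08
eef_pos: [0.5841, 0.002, 0.1484]
eef_rot: [-3.122, -0.352, 0.0]
force: [0.6, -0.1, -3.7]
gripper_width: 0.174
gripper_force: 26.0
```

```bash
python3 st.py
```

```text
20.075 [0.5841 0.002  0.1484] yaw 0.2248 F [ 0.57 -0.12 -3.72] M [-0.019  0.006 -0.011] q6 1.25
```

Request:
{"api": "arm_command", "payload": {
  "motion": [
    {"hand":1,"translation":[0,0,-0.1],"rotation":[0,0,0]},
    {"hand":1,"translation":[0,0,-0.09],"rotation":[0,0,0]},
    {"hand":1,"translation":[0,0.01,0],"rotation":[0,0,-0.06]},
    {"hand":1,"translation":[0,0.01,0],"rotation":[0,0,-0.06]},
    {"hand":1,"translation":[0,0.01,0],"rotation":[0,0,-0.06]},
    {"hand":1,"translation":[0,0.01,0],"rotation":[0,0,-0.06]},
    {"hand":1,"translation":[0,0.01,0],"rotation":[0,0,-0.06]},
    {"hand":1,"translation":[0,0.01,0],"rotation":[0,0,-0.06]},
    {"hand":1,"translation":[0,0.01,0],"rotation":[0,0,-0.04]},
    {"hand":1,"translation":[0,0,0],"rotation":[0,0,0]}
  ]
}}

```text
clock: 21.32
eef_pos: [0.5839, 0.0027, 0.1469]
eef_rot: [3.129, -0.274, -0.0]
force: [-4.6, -0.3, 5.7]
gripper_width: 0.178
gripper_force: 26.0
```

```bash
python3 st.py
```

```text
21.325 [0.5839 0.0027 0.1469] yaw -0.1749 F [-4.58 -0.33  5.66] M [-0.062  1.028  0.024] q6 1.65
```

Request:
{"api": "arm_command", "payload": {
  "motion": [
    {"hand":1,"translation":[0,0.01,0],"rotation":[0,0,-0.04]},
    {"hand":1,"translation":[0,0.01,0],"rotation":[0,0,-0.04]},
    {"hand":1,"translation":[0,0,0],"rotation":[0,0,0]}
  ],
  "force": 18
}}

```text
clock: 21.7
eef_pos: [0.5839, 0.0029, 0.1468]
eef_rot: [3.116, -0.399, -0.0]
force: [-3.4, -0.5, 5.7]
gripper_width: 0.175
gripper_force: 18.0
```

```bash
python3 st.py
```

```text
21.7 [0.5839 0.0029 0.1468] yaw -0.2546 F [-3.36 -0.55  5.67] M [-0.014  0.998  0.051] q6 1.73
```

Request:
{"api": "arm_command", "payload": {
  "motion": [
    {"hand":1,"translation":[0,0.01,0],"rotation":[0,0,-0.05]},
    {"hand":1,"translation":[0,0.01,0],"rotation":[0,0,-0.05]},
    {"hand":1,"translation":[0,0,0],"rotation":[0,0,0]}
  ]
}}

```text
clock: 22.08
eef_pos: [0.584, 0.0032, 0.1468]
eef_rot: [-3.092, 0.554, -0.0]
force: [-3.4, -0.1, 5.6]
gripper_width: 0.174
gripper_force: 18.0
```

```bash
python3 st.py
```

```text
22.075 [0.584  0.0032 0.1468] yaw -0.3545 F [-3.45 -0.06  5.62] M [ 0.093  0.915 -0.003] q6 1.83
```

Request:
{"api": "arm_command", "payload": {
  "motion": [
    {"hand":1,"translation":[0,0.01,0],"rotation":[0,0,-0.04]},
    {"hand":1,"translation":[0,0.01,0],"rotation":[0,0,-0.04]},
    {"hand":1,"translation":[0,0,0],"rotation":[0,0,0]}
  ]
}}

```text
clock: 22.45
eef_pos: [0.5841, 0.0033, 0.1468]
eef_rot: [-3.068, 0.677, -0.0]
force: [-4.1, 0.2, 5.0]
gripper_width: 0.17
gripper_force: 18.0
```

```bash
python3 st.py
```

```text
22.45 [0.5841 0.0033 0.1468] yaw -0.4343 F [-4.15  0.23  4.96] M [0.052 0.903 0.043] q6 1.91
```

Request:
{"api": "arm_command", "payload": {
  "motion": [
    {"hand":1,"translation":[0,0.01,0],"rotation":[0,0,-0.04]},
    {"hand":1,"translation":[0,0.01,0],"rotation":[0,0,-0.04]},
    {"hand":1,"translation":[0,0,0],"rotation":[0,0,0]}
  ]
}}

```text
clock: 22.82
eef_pos: [0.5841, 0.0036, 0.1468]
eef_rot: [-3.038, 0.798, -0.0]
force: [-3.7, 1.3, 4.6]
gripper_width: 0.176
gripper_force: 18.0
```

```bash
python3 st.py
```

```text
22.825 [0.5841 0.0036 0.1468] yaw -0.5138 F [-3.67  1.29  4.63] M [0.278 0.881 0.471] q6 1.99
```

Request:
{"api": "arm_command", "payload": {
  "motion": [
    {"hand":1,"translation":[0,0,0],"rotation":[0,0,-0.01]},
    {"hand":1,"translation":[0,0,0],"rotation":[0,0,0]}
  ]
}}

```text
clock: 23.08
eef_pos: [0.5841, 0.0036, 0.1469]
eef_rot: [-3.035, 0.813, -0.0]
force: [-3.7, 0.8, 5.5]
gripper_width: 0.178
gripper_force: 18.1
```

```bash
python3 st.py
```

```text
23.075 [0.5841 0.0036 0.1469] yaw -0.5233 F [-3.74  0.79  5.48] M [0.295 0.809 0.552] q6 2.0
```

Request:
{"api": "arm_command", "payload": {
  "motion": [
    {"hand":1,"translation":[0,0,0],"rotation":[0,0,0.08]},
    {"hand":1,"translation":[0,0,0.03],"rotation":[0,0,0.08]},
    {"hand":1,"translation":[0,0,1.0],"rotation":[0,0,0]},
    {"hand":1,"translation":[0,0,1.5],"rotation":[0,0,0]},
    {"hand":1,"translation":[0,0,1.5],"rotation":[0,0,0]},
    {"hand":1,"translation":[-0.7,2.06,0],"rotation":[0,0,0.04]},
    {"hand":1,"translation":[-0.7,2.06,0],"rotation":[0,0,0.04]},
    {"hand":1,"translation":[-0.7,2.06,0],"rotation":[0,0,0.04]},
    {"hand":1,"translation":[-0.7,2.06,0],"rotation":[0,0,0.04]},
    {"hand":1,"translation":[-0.7,2.06,0],"rotation":[0,0,0.04]},
    {"hand":1,"translation":[-0.7,2.06,0],"rotation":[0,0,0.04]},
    {"hand":1,"translation":[-0.7,2.06,0],"rotation":[0,0,0.04]},
    {"hand":1,"translation":[-0.7,2.06,0],"rotation":[0,0,0.04]},
    {"hand":1,"translation":[0,0,0],"rotation":[0,0,0]},
    {"hand":1,"translation":[0,0,-0.8],"rotation":[0,0,0]},
    {"hand":1,"translation":[0,0,-0.8],"rotation":[0,0,0]},
    {"hand":1,"translation":[0,0,0],"rotation":[0,0,0]}
  ],
  "force": 26
}}

```text
clock: 25.2
eef_pos: [0.5276, 0.1678, 0.1698]
eef_rot: [3.14, -0.072, -0.003]
force: [0.6, 0.2, -3.9]
gripper_width: 0.171
gripper_force: 26.0
```

```bash
python3 st.py
```

```text
25.2 [0.5276 0.1678 0.1698] yaw -0.0459 F [ 0.55  0.18 -3.94] M [0.03  0.074 0.018] q6 1.82
```

Good position. I'll correct by 0.5 mm, lower onto the head and start turning.

Request:
{"api": "arm_command", "payload": {
  "motion": [
    {"hand":1,"translation":[0.05,0.03,-0.5],"rotation":[0,0,0]},
    {"hand":1,"translation":[0,0,-0.5],"rotation":[0,0,0]},
    {"hand":1,"translation":[0,0,-0.4],"rotation":[0,0,0]},
    {"hand":1,"translation":[0,0,-0.4],"rotation":[0,0,0]},
    {"hand":1,"translation":[0,0,-0.3],"rotation":[0,0,0]},
    {"hand":1,"translation":[0,0,-0.15],"rotation":[0,0,0]},
    {"hand":1,"translation":[0,0,0],"rotation":[0,0,0]}
  ]
}}

```text
clock: 26.08
eef_pos: [0.5286, 0.1686, 0.1483]
eef_rot: [3.141, -0.071, -0.0]
force: [0.0, -0.2, -5.0]
gripper_width: 0.174
gripper_force: 26.0
```

```bash
python3 st.py
```

```text
26.075 [0.5286 0.1686 0.1483] yaw -0.0452 F [ 0.03 -0.17 -4.96] M [ 0.001  0.031 -0.041] q6 1.82
```

Request:
{"api": "arm_command", "payload": {
  "motion": [
    {"hand":1,"translation":[0,0,-0.1],"rotation":[0,0,0]},
    {"hand":1,"translation":[0,0,-0.08],"rotation":[0,0,0]},
    {"hand":1,"translation":[0,0.01,0],"rotation":[0,0,-0.055]},
    {"hand":1,"translation":[0,0.01,0],"rotation":[0,0,-0.055]},
    {"hand":1,"translation":[0,0.01,0],"rotation":[0,0,-0.055]},
    {"hand":1,"translation":[0,0.01,0],"rotation":[0,0,-0.055]},
    {"hand":1,"translation":[0,0.01,0],"rotation":[0,0,-0.055]},
    {"hand":1,"translation":[0,0.01,0],"rotation":[0,0,-0.055]},
    {"hand":1,"translation":[0,0.01,0],"rotation":[0,0,-0.055]},
    {"hand":1,"translation":[0,0,0],"rotation":[0,0,0]}
  ],
  "force": 18
}}

```text
clock: 27.32
eef_pos: [0.5288, 0.1696, 0.1469]
eef_rot: [-3.069, 0.67, -0.001]
force: [-1.0, 3.7, 1.7]
gripper_width: 0.172
gripper_force: 18.0
```

```bash
python3 st.py
```

```text
27.325 [0.5288 0.1696 0.1469] yaw -0.4299 F [-0.96  3.67  1.69] M [0.908 0.418 0.033] q6 2.2
```

Request:
{"api": "arm_command", "payload": {
  "motion": [
    {"hand":1,"translation":[0,0.01,0],"rotation":[0,0,-0.03]},
    {"hand":1,"translation":[0,0,0],"rotation":[0,0,0]}
  ]
}}

```text
clock: 27.58
eef_pos: [0.5288, 0.1697, 0.1468]
eef_rot: [-3.058, 0.717, -0.001]
force: [-1.4, 4.5, 6.4]
gripper_width: 0.174
gripper_force: 18.0
```

```bash
python3 st.py
```

```text
27.575 [0.5288 0.1697 0.1468] yaw -0.4604 F [-1.38  4.51  6.43] M [1.239 0.508 0.051] q6 2.23
```

Request:
{"api": "arm_command", "payload": {
  "motion": [
    {"hand":1,"translation":[0,0,0],"rotation":[0,0,-0.035]},
    {"hand":1,"translation":[0,0.01,0],"rotation":[0,0,-0.035]},
    {"hand":1,"translation":[0,0,0],"rotation":[0,0,0]}
  ]
}}

```text
clock: 27.95
eef_pos: [0.5289, 0.1698, 0.1468]
eef_rot: [-3.031, 0.823, -0.001]
force: [-2.0, 5.5, 4.7]
gripper_width: 0.176
gripper_force: 18.0
```

```bash
python3 st.py
```

```text
27.95 [0.5289 0.1698 0.1468] yaw -0.5304 F [-2.03  5.51  4.73] M [1.275 0.316 0.072] q6 2.3
```

Request:
{"api": "arm_command", "payload": {
  "motion": [
    {"hand":1,"translation":[0,0,0],"rotation":[0,0,-0.035]},
    {"hand":1,"translation":[0,0.01,0],"rotation":[0,0,-0.035]},
    {"hand":1,"translation":[0,0,0],"rotation":[0,0,0]}
  ]
}}

```text
clock: 28.32
eef_pos: [0.529, 0.17, 0.1468]
eef_rot: [-3.0, 0.929, -0.001]
force: [-0.4, 5.3, 4.2]
gripper_width: 0.175
gripper_force: 18.0
```

```bash
python3 st.py
```

```text
28.325 [0.529  0.17   0.1468] yaw -0.6003 F [-0.38  5.26  4.21] M [1.373 0.237 0.037] q6 2.37
```

Request:
{"api": "arm_command", "payload": {
  "motion": [
    {"hand":1,"translation":[0,0,0],"rotation":[0,0,-0.035]},
    {"hand":1,"translation":[0.01,0,0],"rotation":[0,0,-0.035]},
    {"hand":1,"translation":[0,0,0],"rotation":[0,0,0]}
  ]
}}

```text
clock: 28.7
eef_pos: [0.5292, 0.1699, 0.1468]
eef_rot: [-2.966, 1.032, -0.001]
force: [-1.0, 6.1, 4.4]
gripper_width: 0.176
gripper_force: 18.0
```

```bash
python3 st.py
```

```text
28.7 [0.5292 0.1699 0.1468] yaw -0.6697 F [-0.96  6.14  4.44] M [1.336 0.153 0.33 ] q6 2.44
```

Request:
{"api": "arm_command", "payload": {
  "motion": [
    {"hand":1,"translation":[0,0,0],"rotation":[0,0,-0.025]},
    {"hand":1,"translation":[0,0,0],"rotation":[0,0,0]}
  ]
}}

```text
clock: 28.95
eef_pos: [0.5292, 0.1698, 0.1468]
eef_rot: [-2.954, 1.068, -0.002]
force: [-0.7, 3.8, 4.9]
gripper_width: 0.178
gripper_force: 18.2
```

```bash
python3 st.py
```

```text
28.95 [0.5292 0.1698 0.1468] yaw -0.6942 F [-0.68  3.85  4.94] M [1.084 0.16  0.618] q6 2.47
```

Request:
{"api": "arm_command", "payload": {
  "motion": [
    {"hand":1,"translation":[0,0,0],"rotation":[0,0,0.08]},
    {"hand":1,"translation":[0,0,0.03],"rotation":[0,0,0.08]},
    {"hand":1,"translation":[0,0,1.0],"rotation":[0,0,0]},
    {"hand":1,"translation":[0,0,1.5],"rotation":[0,0,0]},
    {"hand":1,"translation":[0,0,1.5],"rotation":[0,0,0]},
    {"hand":1,"translation":[-0.7,-1.43,0],"rotation":[0,0,0.146]},
    {"hand":1,"translation":[-0.7,-1.43,0],"rotation":[0,0,0.146]},
    {"hand":1,"translation":[-0.7,-1.43,0],"rotation":[0,0,0.146]},
    {"hand":1,"translation":[-0.7,-1.43,0],"rotation":[0,0,0.146]},
    {"hand":1,"translation":[-0.7,-1.42,0],"rotation":[0,0,0.145]},
    {"hand":1,"translation":[-0.7,-1.42,0],"rotation":[0,0,0.145]},
    {"hand":1,"translation":[-0.7,-1.42,0],"rotation":[0,0,0.145]},
    {"hand":1,"translation":[-0.65,-1.42,0],"rotation":[0,0,0.145]},
    {"hand":1,"translation":[0,0,0],"rotation":[0,0,0]},
    {"hand":1,"translation":[0,0,-0.8],"rotation":[0,0,0]},
    {"hand":1,"translation":[0,0,-0.8],"rotation":[0,0,0]},
    {"hand":1,"translation":[0,0,0],"rotation":[0,0,0]}
  ],
  "force": 26
}}

```text
clock: 31.08
eef_pos: [0.4727, 0.0559, 0.1699]
eef_rot: [-2.987, -0.971, 0.003]
force: [-0.5, -0.6, -4.4]
gripper_width: 0.178
gripper_force: 26.0
```

```bash
python3 st.py
```

```text
31.075 [0.4727 0.0559 0.1699] yaw 0.6283 F [-0.51 -0.57 -4.37] M [-0.005 -0.012  0.049] q6 0.93
```

Request:
{"api": "arm_command", "payload": {
  "motion": [
    {"hand":1,"translation":[0.1,0,-0.5],"rotation":[0,0,0]},
    {"hand":1,"translation":[0,0,-0.5],"rotation":[0,0,0]},
    {"hand":1,"translation":[0,0,-0.4],"rotation":[0,0,0]},
    {"hand":1,"translation":[0,0,-0.4],"rotation":[0,0,0]},
    {"hand":1,"translation":[0,0,-0.3],"rotation":[0,0,0]},
    {"hand":1,"translation":[0,0,-0.15],"rotation":[0,0,0]},
    {"hand":1,"translation":[0,0,0],"rotation":[0,0,0]}
  ]
}}

```text
clock: 31.95
eef_pos: [0.4742, 0.0556, 0.1483]
eef_rot: [-2.988, -0.971, 0.0]
force: [0.3, 1.0, -5.4]
gripper_width: 0.173
gripper_force: 26.0
```

```bash
python3 st.py
```

```text
31.95 [0.4742 0.0556 0.1483] yaw 0.6287 F [ 0.29  0.97 -5.36] M [ 0.035 -0.005 -0.012] q6 0.93
```

Request:
{"api": "arm_command", "payload": {
  "motion": [
    {"hand":1,"translation":[0,0,-0.1],"rotation":[0,0,0]},
    {"hand":1,"translation":[0,0,-0.08],"rotation":[0,0,0]},
    {"hand":1,"translation":[0,0.01,0],"rotation":[0,0,-0.055]},
    {"hand":1,"translation":[-0.01,0.01,0],"rotation":[0,0,-0.055]},
    {"hand":1,"translation":[0,0.01,0],"rotation":[0,0,-0.055]},
    {"hand":1,"translation":[-0.01,0.01,0],"rotation":[0,0,-0.055]},
    {"hand":1,"translation":[0,0.01,0],"rotation":[0,0,-0.05]},
    {"hand":1,"translation":[0,0,0],"rotation":[0,0,0]}
  ],
  "force": 18
}}

```text
clock: 32.95
eef_pos: [0.4738, 0.0564, 0.1468]
eef_rot: [-3.091, -0.56, 0.0]
force: [-3.4, 2.6, 5.5]
gripper_width: 0.18
gripper_force: 18.0
```

```bash
python3 st.py
```

```text
32.95 [0.4738 0.0564 0.1468] yaw 0.3582 F [-3.36  2.61  5.47] M [0.637 0.778 0.075] q6 1.21
```

Request:
{"api": "arm_command", "payload": {
  "motion": [
    {"hand":1,"translation":[0,0.01,0],"rotation":[0,0,-0.035]},
    {"hand":1,"translation":[0,0.01,0],"rotation":[0,0,-0.035]},
    {"hand":1,"translation":[0,0,0],"rotation":[0,0,0]}
  ]
}}

```text
clock: 33.33
eef_pos: [0.4737, 0.0565, 0.1468]
eef_rot: [-3.109, -0.451, 0.0]
force: [-3.7, 2.0, 5.2]
gripper_width: 0.175
gripper_force: 18.0
```

```bash
python3 st.py
```

```text
33.325 [0.4737 0.0565 0.1468] yaw 0.2884 F [-3.74  2.03  5.19] M [0.621 0.848 0.033] q6 1.28
```

Request:
{"api": "arm_command", "payload": {
  "motion": [
    {"hand":1,"translation":[0,0.01,0],"rotation":[0,0,-0.035]},
    {"hand":1,"translation":[0,0,0],"rotation":[0,0,-0.035]},
    {"hand":1,"translation":[0,0,0],"rotation":[0,0,0]}
  ]
}}

```text
clock: 33.7
eef_pos: [0.4737, 0.0567, 0.1468]
eef_rot: [-3.122, -0.342, 0.0]
force: [-3.9, 2.5, 6.3]
gripper_width: 0.174
gripper_force: 18.0
```

```bash
python3 st.py
```

```text
33.7 [0.4737 0.0567 0.1468] yaw 0.2184 F [-3.94  2.48  6.26] M [0.673 0.892 0.055] q6 1.35
```

Request:
{"api": "arm_command", "payload": {
  "motion": [
    {"hand":1,"translation":[0,0.01,0],"rotation":[0,0,-0.035]},
    {"hand":1,"translation":[0,0,0],"rotation":[0,0,-0.035]},
    {"hand":1,"translation":[0,0,0],"rotation":[0,0,0]}
  ]
}}

```text
clock: 34.08
eef_pos: [0.4736, 0.0568, 0.1468]
eef_rot: [-3.132, -0.233, 0.001]
force: [-4.0, 2.6, 6.4]
gripper_width: 0.172
gripper_force: 18.0
```

```bash
python3 st.py
```

```text
34.075 [0.4736 0.0568 0.1468] yaw 0.1483 F [-4.01  2.57  6.45] M [0.803 1.005 0.046] q6 1.42
```

Request:
{"api": "arm_command", "payload": {
  "motion": [
    {"hand":1,"translation":[0,0.01,0],"rotation":[0,0,-0.035]},
    {"hand":1,"translation":[0,0,0],"rotation":[0,0,-0.035]},
    {"hand":1,"translation":[0,0,0],"rotation":[0,0,0]}
  ]
}}

```text
clock: 34.45
eef_pos: [0.4736, 0.057, 0.1468]
eef_rot: [-3.139, -0.123, 0.001]
force: [-4.0, 2.4, 7.2]
gripper_width: 0.175
gripper_force: 18.0
```

```bash
python3 st.py
```

```text
34.45 [0.4736 0.057  0.1468] yaw 0.0784 F [-3.96  2.41  7.15] M [0.891 0.974 0.097] q6 1.49
```

Request:
{"api": "arm_command", "payload": {
  "motion": [
    {"hand":1,"translation":[0,0.01,0],"rotation":[0,0,-0.035]},
    {"hand":1,"translation":[0,0,0],"rotation":[0,0,-0.035]},
    {"hand":1,"translation":[0,0,0],"rotation":[0,0,0]}
  ]
}}

```text
clock: 34.83
eef_pos: [0.4737, 0.0572, 0.1468]
eef_rot: [-3.141, -0.013, 0.0]
force: [-3.6, 4.6, 5.9]
gripper_width: 0.175
gripper_force: 18.0
```

```bash
python3 st.py
```

```text
34.825 [0.4737 0.0572 0.1468] yaw 0.0084 F [-3.59  4.59  5.92] M [1.165 0.877 0.179] q6 1.56
```

Request:
{"api": "arm_command", "payload": {
  "motion": [
    {"hand":1,"translation":[0,0,0],"rotation":[0,0,-0.03]},
    {"hand":1,"translation":[0,0,0],"rotation":[0,0,0]}
  ]
}}

```text
clock: 35.08
eef_pos: [0.4737, 0.0571, 0.1468]
eef_rot: [-3.141, 0.033, 0.0]
force: [-3.9, 5.3, 6.3]
gripper_width: 0.177
gripper_force: 18.0
```

```bash
python3 st.py
```

```text
35.075 [0.4737 0.0571 0.1468] yaw -0.0212 F [-3.92  5.3   6.34] M [1.163 0.829 0.443] q6 1.59
```

Request:
{"api": "arm_command", "payload": {
  "motion": [
    {"hand":1,"translation":[0,0,0],"rotation":[0,0,-0.013]},
    {"hand":1,"translation":[0,0,0],"rotation":[0,0,0]}
  ]
}}

```text
clock: 35.33
eef_pos: [0.4738, 0.0571, 0.1469]
eef_rot: [-3.141, 0.053, 0.0]
force: [-4.1, 3.9, 7.0]
gripper_width: 0.176
gripper_force: 18.1
```

```bash
python3 st.py
```

```text
35.325 [0.4738 0.0571 0.1469] yaw -0.0338 F [-4.09  3.94  6.95] M [1.125 0.822 0.536] q6 1.6
```

Request:
{"api": "arm_command", "payload": {
  "motion": [
    {"hand":1,"translation":[0,0,0],"rotation":[0,0,0.08]},
    {"hand":1,"translation":[0,0,0.03],"rotation":[0,0,0.08]},
    {"hand":1,"translation":[0,0,1.0],"rotation":[0,0,0]},
    {"hand":1,"translation":[0,0,1.5],"rotation":[0,0,0]},
    {"hand":1,"translation":[0,0,1.5],"rotation":[0,0,0]},
    {"hand":1,"translation":[2.07,0.68,0],"rotation":[0,0,0.098]},
    {"hand":1,"translation":[2.07,0.68,0],"rotation":[0,0,0.098]},
    {"hand":1,"translation":[2.07,0.68,0],"rotation":[0,0,0.098]},
    {"hand":1,"translation":[2.07,0.68,0],"rotation":[0,0,0.098]},
    {"hand":1,"translation":[2.07,0.68,0],"rotation":[0,0,0.098]},
    {"hand":1,"translation":[2.07,0.68,0],"rotation":[0,0,0.098]},
    {"hand":1,"translation":[2.07,0.68,0],"rotation":[0,0,0.098]},
    {"hand":1,"translation":[2.07,0.68,0],"rotation":[0,0,0.098]},
    {"hand":1,"translation":[0,0,0],"rotation":[0,0,0]},
    {"hand":1,"translation":[0,0,-0.8],"rotation":[0,0,0]},
    {"hand":1,"translation":[0,0,-0.8],"rotation":[0,0,0]},
    {"hand":1,"translation":[0,0,0],"rotation":[0,0,0]}
  ],
  "force": 26
}}

```text
clock: 37.45
eef_pos: [0.6386, 0.1109, 0.1699]
eef_rot: [-2.822, -1.379, 0.003]
force: [0.6, -0.3, -4.4]
gripper_width: 0.173
gripper_force: 26.0
```

```bash
python3 st.py
```

```text
37.45 [0.6386 0.1109 0.1699] yaw 0.909 F [ 0.62 -0.32 -4.42] M [-0.042 -0.024  0.042] q6 0.74
```

Request:
{"api": "arm_command", "payload": {
  "motion": [
    {"hand":1,"translation":[0.1,0.08,-0.5],"rotation":[0,0,0]},
    {"hand":1,"translation":[0,0,-0.5],"rotation":[0,0,0]},
    {"hand":1,"translation":[0,0,-0.4],"rotation":[0,0,0]},
    {"hand":1,"translation":[0,0,-0.4],"rotation":[0,0,0]},
    {"hand":1,"translation":[0,0,-0.3],"rotation":[0,0,0]},
    {"hand":1,"translation":[0,0,-0.15],"rotation":[0,0,0]},
    {"hand":1,"translation":[0,0,0],"rotation":[0,0,0]}
  ]
}}

```text
clock: 38.33
eef_pos: [0.6406, 0.1119, 0.1483]
eef_rot: [-2.822, -1.38, 0.0]
force: [0.2, -0.1, -4.5]
gripper_width: 0.171
gripper_force: 26.0
```

```bash
python3 st.py
```

```text
38.325 [0.6406 0.1119 0.1483] yaw 0.9098 F [ 0.2  -0.05 -4.51] M [-0.    -0.015 -0.034] q6 0.74
```

Request:
{"api": "arm_command", "payload": {
  "motion": [
    {"hand":1,"translation":[-0.05,0,-0.1],"rotation":[0,0,0]},
    {"hand":1,"translation":[0,0,-0.08],"rotation":[0,0,0]},
    {"hand":1,"translation":[-0.01,0.01,0],"rotation":[0,0,-0.05]},
    {"hand":1,"translation":[-0.01,0.01,0],"rotation":[0,0,-0.05]},
    {"hand":1,"translation":[-0.01,0,0],"rotation":[0,0,-0.05]},
    {"hand":1,"translation":[-0.01,0.01,0],"rotation":[0,0,-0.05]},
    {"hand":1,"translation":[-0.01,0.01,0],"rotation":[0,0,-0.05]},
    {"hand":1,"translation":[0,0,0],"rotation":[0,0,0]}
  ],
  "force": 18
}}

```text
clock: 39.33
eef_pos: [0.6402, 0.112, 0.147]
eef_rot: [2.971, 1.018, 0.002]
force: [2.7, -3.7, 0.1]
gripper_width: 0.174
gripper_force: 18.0
```

```bash
python3 st.py
```

```text
39.325 [0.6402 0.112  0.147 ] yaw 0.66 F [ 2.74 -3.7   0.07] M [-0.904 -0.534 -0.   ] q6 0.99
```

Request:
{"api": "arm_command", "payload": {
  "motion": [
    {"hand":1,"translation":[0,0,-0.01],"rotation":[0,0,-0.035]},
    {"hand":1,"translation":[0,0,0],"rotation":[0,0,-0.035]},
    {"hand":1,"translation":[0,0,0],"rotation":[0,0,0]}
  ]
}}

```text
clock: 39.7
eef_pos: [0.6401, 0.1122, 0.1469]
eef_rot: [3.006, 0.911, 0.002]
force: [3.4, -5.0, 3.2]
gripper_width: 0.177
gripper_force: 18.0
```

```bash
python3 st.py
```

```text
39.7 [0.6401 0.1122 0.1469] yaw 0.5882 F [ 3.39 -5.01  3.24] M [-1.085 -0.698  0.028] q6 1.06
```

Request:
{"api": "arm_command", "payload": {
  "motion": [
    {"hand":1,"translation":[0,0,0],"rotation":[0,0,-0.035]},
    {"hand":1,"translation":[0,0,0],"rotation":[0,0,-0.035]},
    {"hand":1,"translation":[0,0,0],"rotation":[0,0,0]}
  ]
}}

```text
clock: 40.08
eef_pos: [0.6401, 0.1122, 0.1469]
eef_rot: [3.037, 0.804, 0.002]
force: [2.5, -4.1, 5.7]
gripper_width: 0.174
gripper_force: 18.0
```

```bash
python3 st.py
```

```text
40.075 [0.6401 0.1122 0.1469] yaw 0.5179 F [ 2.51 -4.14  5.66] M [-1.039 -0.696  0.042] q6 1.13
```

Request:
{"api": "arm_command", "payload": {
  "motion": [
    {"hand":1,"translation":[0,0,0],"rotation":[0,0,-0.035]},
    {"hand":1,"translation":[0,0,0],"rotation":[0,0,-0.035]},
    {"hand":1,"translation":[0,0,0],"rotation":[0,0,0]}
  ]
}}

```text
clock: 40.45
eef_pos: [0.6399, 0.1122, 0.1469]
eef_rot: [3.063, 0.698, 0.001]
force: [1.8, -5.1, 6.5]
gripper_width: 0.176
gripper_force: 18.0
```

```bash
python3 st.py
```

```text
40.45 [0.6399 0.1122 0.1469] yaw 0.4482 F [ 1.82 -5.09  6.48] M [-1.078 -0.453  0.287] q6 1.2
```

Request:
{"api": "arm_command", "payload": {
  "motion": [
    {"hand":1,"translation":[0,0,0],"rotation":[0,0,-0.025]},
    {"hand":1,"translation":[0,0,0],"rotation":[0,0,0]}
  ]
}}

```text
clock: 40.7
eef_pos: [0.6398, 0.1123, 0.1469]
eef_rot: [3.071, 0.66, 0.001]
force: [1.4, -4.3, 6.4]
gripper_width: 0.173
gripper_force: 18.1
```

```bash
python3 st.py
```

```text
40.7 [0.6398 0.1123 0.1469] yaw 0.4235 F [ 1.44 -4.3   6.41] M [-0.922 -0.332  0.607] q6 1.23
```

Request:
{"api": "arm_command", "payload": {
  "motion": [
    {"hand":1,"translation":[0,0,0],"rotation":[0,0,0.08]},
    {"hand":1,"translation":[0,0,0.03],"rotation":[0,0,0.08]},
    {"hand":1,"translation":[0,0,1.0],"rotation":[0,0,0]},
    {"hand":1,"translation":[0,0,2.0],"rotation":[0,0,0]},
    {"hand":1,"translation":[0,0,2.5],"rotation":[0,0,0]},
    {"hand":1,"translation":[0,0,2.0],"rotation":[0,0,0]},
    {"hand":1,"translation":[-0.14,-3.7,0],"rotation":[0,0,-0.061]},
    {"hand":1,"translation":[-0.14,-3.7,0],"rotation":[0,0,-0.061]},
    {"hand":1,"translation":[-0.14,-3.7,0],"rotation":[0,0,-0.061]},
    {"hand":1,"translation":[-0.14,-3.7,0],"rotation":[0,0,-0.061]},
    {"hand":1,"translation":[-0.14,-3.7,0],"rotation":[0,0,-0.061]},
    {"hand":1,"translation":[-0.14,-3.7,0],"rotation":[0,0,-0.061]},
    {"hand":1,"translation":[-0.14,-3.7,0],"rotation":[0,0,-0.061]},
    {"hand":1,"translation":[-0.14,-3.7,0],"rotation":[0,0,-0.061]},
    {"hand":1,"translation":[-0.14,-3.7,0],"rotation":[0,0,-0.061]},
    {"hand":1,"translation":[-0.14,-3.7,0],"rotation":[0,0,-0.057]},
    {"hand":1,"translation":[0,0,0],"rotation":[0,0,0]},
    {"hand":1,"translation":[0,0,0],"rotation":[0,0,0]}
  ],
  "force": 26
}}

```text
clock: 42.95
eef_pos: [0.6253, -0.2569, 0.2216]
eef_rot: [-3.14, 0.035, 0.001]
force: [0.1, 1.1, -3.7]
gripper_width: 0.174
gripper_force: 26.0
```

```bash
python3 st.py
```

```text
42.95 [ 0.6253 -0.2569  0.2216] yaw -0.0225 F [ 0.06  1.07 -3.73] M [-0.01   0.016  0.041] q6 1.11
```

Request:
{"api": "arm_command", "payload": {
  "motion": [
    {"hand":1,"translation":[0,0,-3],"rotation":[0,0,0]},
    {"hand":1,"translation":[0,0,-3.5],"rotation":[0,0,0]},
    {"hand":1,"translation":[0,0,-3],"rotation":[0,0,0]},
    {"hand":1,"translation":[0,0,-2],"rotation":[0,0,0]},
    {"hand":1,"translation":[0,0,-1.5],"rotation":[0,0,0]},
    {"hand":1,"translation":[0,0,-1],"rotation":[0,0,0]},
    {"hand":1,"translation":[0,0,-0.8],"rotation":[0,0,0]},
    {"hand":1,"translation":[0,0,-0.2],"rotation":[0,0,0]},
    {"hand":1,"translation":[0,0,0],"rotation":[0,0,0]}
  ]
}}

```text
clock: 44.08
eef_pos: [0.6258, -0.2578, 0.072]
eef_rot: [3.141, -0.033, 0.001]
force: [0.8, -0.2, -4.4]
gripper_width: 0.17
gripper_force: 26.0
```

```bash
python3 st.py
```

```text
44.075 [ 0.6258 -0.2578  0.072 ] yaw -0.0213 F [ 0.84 -0.21 -4.4 ] M [ 0.03   0.042 -0.06 ] q6 1.11
```

Request:
{"api": "arm_command", "payload": {
  "motion": [
    {"hand":1,"translation":[0,0,-0.2],"rotation":[0,0,0]},
    {"hand":1,"translation":[0,0,-0.12],"rotation":[0,0,0]},
    {"hand":1,"translation":[0,0,0],"rotation":[0,0,0]}
  ]
}}

```text
clock: 44.45
eef_pos: [0.6257, -0.2578, 0.0688]
eef_rot: [3.141, -0.033, 0.001]
force: [-0.4, 0.5, 0.6]
gripper_width: 0.17
gripper_force: 26.0
```

```bash
python3 st.py
```

```text
44.45 [ 0.6257 -0.2578  0.0688] yaw -0.0212 F [-0.37  0.49  0.65] M [ 0.099  0.182 -0.057] q6 1.11
```

Down on the floor of the well. I'll open the gripper, rise clear and check.

Request:
{"api": "arm_command", "payload": {
  "motion": [
    {"hand":-0.4,"translation":[0,0,0],"rotation":[0,0,0]},
    {"hand":-0.4,"translation":[0,0,0],"rotation":[0,0,0]},
    {"hand":-0.4,"translation":[0,0,0],"rotation":[0,0,0]},
    {"hand":-0.4,"translation":[0,0,0],"rotation":[0,0,0]},
    {"hand":-0.4,"translation":[0,0,0],"rotation":[0,0,0]},
    {"hand":-0.4,"translation":[0,0,0],"rotation":[0,0,0]},
    {"hand":-0.4,"translation":[0,0,2],"rotation":[0,0,0]},
    {"hand":-0.4,"translation":[0,0,4],"rotation":[0,0,0]},
    {"hand":-0.4,"translation":[0,0,4],"rotation":[0,0,0]},
    {"hand":-0.4,"translation":[0,0,4],"rotation":[0,0,0]},
    {"hand":-0.4,"translation":[0,0,2],"rotation":[0,0,0]},
    {"hand":-0.4,"translation":[0,0,0],"rotation":[0,0,0]},
    {"hand":-0.4,"translation":[0,0,0],"rotation":[0,0,0]}
  ]
}}

```text
clock: 46.08
eef_pos: [0.6251, -0.2574, 0.2273]
eef_rot: [-3.141, 0.033, 0.002]
force: [0.6, -0.0, -0.7]
gripper_width: 0.697
gripper_force: 0.0
```

```bash
python3 st.py; python3 -c "
from h import *
cv2.imwrite('pics/w9.png',robot.read_camera('wrist')['frame'][:,:,::-1])"
```

```text
46.075 [ 0.6251 -0.2574  0.2273] yaw -0.0212 F [ 0.65 -0.02 -0.68] M [0.006 0.012 0.   ] q6 1.11
```

View pics/w9.png

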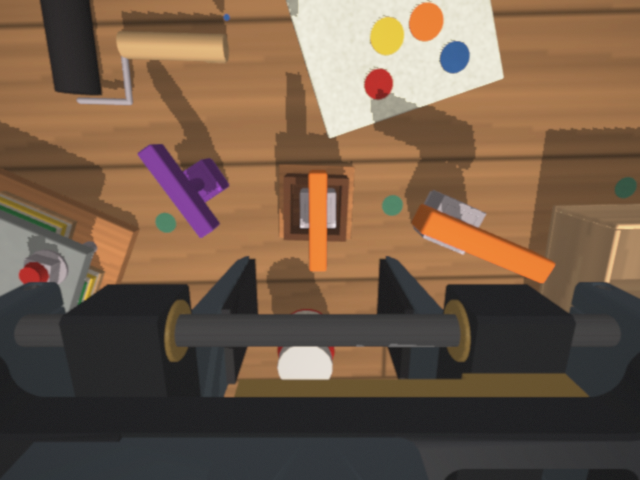

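The key stands upright in its well (handle at (318,222), socket at (318,208)), and its neighbours look undisturbed. I'll hand the job in.

```bash
python3 -c "
from bench import robot
print(robot.close_job())"
```

```text
the job is handed in; nothing more can be done
None
```

I gave both blue screws about 35° and tightened both reds, then both blues, to a felt stop of about 0.54–0.62 N m. The key is back upright in its stand and the job is handed in at 46 s; one early press on a blue screw reached about 22 N, over the 5–10 N asked, before I eased off.

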